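# Set the fryer timer by clicks and start it

## Robot

A 7-joint arm with a two-finger parallel gripper is mounted at the origin on the work surface. World frame = base frame: x ahead of the robot, y to its left, z up, the work surface at z = 0. Lengths are in m, angles in degrees, forces in N, time in s.
With the tool pointing down it reaches from about 0.4 to 0.85 m from the base axis. Payload 6.9 kg.
Tool frame: the origin (TCP) lies between the finger pads; the fingertips stand 11 mm ahead of it and the grasp point (between the pads) lies 8 mm behind it; z points along the fingers, x is the direction in which the jaws open and shut, and the axes are right-handed (so a half turn about z gives the same grasp; the last joint's range is limited). The gripper opens to 85 mm and grips with 20 to 120 N. Pads are 22 mm wide; open, the fingers measure 114 mm over their backs; the gripper's body (76 mm by 85 mm) begins 54 mm behind the grasp point. The pads swing forward as they close: fully open they stand 13 mm farther back than shut.
Start: joints at [80.472, 29.078, -13.613, 85.955, 7.202, 65.827, -8.869], TCP at [0.168, -0.602, 0.242] pointing down, gripper open.
Joint ranges: [-176.47, 176.47], [-13.61, 117.27], [-81.72, 77.17], [0.22, 143.17], [-87.28, 267.28], [10, 112.55], [-165.47, 165.47]. Speed limits (degrees/s): [136.94, 136.94, 180, 180, 180, 180, 180].

## Interface

Orientations are given as a 3x3 rotation matrix whose columns are the frame's x, y, z axes.
In Python, from cell import env, cams gives the robot as it stands. The module is installed in compiled form; this text tells all that it offers.
- The arm moves only by the tool arm_command, never from a script. Its argument "deltas" is a list of rows, each a list of 3 entries, a list of its own where there are three numbers: the shift along the tool's x, y, z in m, then the turn about the tool's z in degrees, then the opening, from 0 (shut) to 1 (fully open). A call has 1 to 8 rows; each row is the pose to reach, as a shift and turn from the pose commanded when the call began, along the tool's axes at that moment; what a row does not reach only later rows make up. A row lasts 1/8 s, in which the tool goes at most 62.5 mm and 10.7 degrees, less where a joint would pass 70% of its speed; a pose out of reach is approached as far as the arm can. A call with a gripper value outside its range is refused whole. The fingers move at their own pace and stop on an object; "grip_force" is the grip in N (left out, the last holds). Time passes only in rows, so rows that repeat a pose let the fingers close. It gives the time, the measured TCP pose, the force and the opening at its end, in the units of the state.
- env.state(): the state, without advancing time (a new reading comes with each control period).
- cams.capture(name): name is "scene" or "top"; returns a dict with "frame" (400x640x3 uint8, red, green, blue), "mtx" (3x3 intrinsics, pixels), "cam_to_world" (4x4, takes a point from camera to world coordinates). Camera axes: x right, y down, z forward; pixel columns grow to the right and rows downward; lengths in m; the calibration is good to about 2 mm. A picture is of the moment at which its call begins. There is no depth.
- env.hand_in(): hands the job in, once; it reports no verdict.
The state is a dict: "t": time; "joint_pos": joint angles; "dq": joint speeds; "joint_efforts": joint torques, N m; "position": TCP position; "tcp_rot": TCP orientation; "wrist_force": force on the tool from outside, world axes, zero at the start; "ft_torque": the same for the moment, N m; "finger_gap": finger opening in m.
Only numpy, scipy, OpenCV 4.12 (cv2) and the standard library are available. Lean on these libraries where they do the work, as an engineer would, in place of code of your own. Each camera call takes 0.05 s, during which the arm holds its last target.

## Task

On the fryer's timer box, flick the click wheel with a fingertip, click by click over the top and away from you, until its one long tooth has clicked in straight up between the two pointed cheeks, without running a click past it. Only then press the start button fully down, let it come up again and take the hand away. Nothing is to be picked up, and the bottle, shaker and cup stay standing where they are.

Things in the scene. Friction and masses are not known exactly. Their poses are not given: they have to be found in the camera images.
- timer: The timer box: a low brushed-steel case 136 (x) by 210 (y) by 70 mm high, fixed to the counter. Origin: centre of its underside; its -x side faces the operator, z up. Click wheel towards +y, start button towards -y. Beside the wheel, 32 mm to either side in y of its middle, stand 5 mm thick pointed cheeks, up to 113 mm above the counter: lower than the teeth around them.
- axle (a point): Centre of the click wheel, at (0, 30, 80) mm of the box frame, same axes; it turns about y. Black drum of 36 mm radius, 24 mm thick (y), with 8 straight radial teeth 45 degrees apart, 7 mm thick, reaching 52 mm from the axle; seven are 24 mm wide in y; the long one ends in a crossbar 48 mm wide (T shape). The upper part stands out of a slot in the box's top.
- wheel (a joint): Wheel angle, rad; grows as the wheel's top moves to the box's +x. 0: long tooth straight up (wanted). Sprung clicks every 0.785; starts 2, 3 or 4 clicks below 0 and can run beyond 0. At each click a tooth stands straight up: a fingertip lowered on its -x side to 43 mm above the axle meets only that tooth; pushed to +x (about 4 N at its tip) past 22.5 degrees, it snaps to the next click.
- long_tooth (a point): Middle of the outer end of the long tooth, on the wheel at 52 mm from the axle; z points radially outwards.
- start_top (a point): Centre of the top face of the start button: a round grey cap 32 mm across, on a dark housing on the box's top, at x = 0, y = -68 mm of the box frame; z up.
- start (a joint): How far the start button is pressed, in m: 0 up, 0.006 fully down (5 N); it springs back.
- bottle: Bystander: red squeeze bottle with a nozzle, 62 mm across, 188 mm tall, loose, to the +y side of the box. Origin at the centre of its underside.
- shaker: Bystander: steel seasoning shaker, 63 mm across, 113 mm tall, loose, to the -y side of the box. Origin at the centre of its underside.
- dipcup: Bystander: small open steel cup, 76 mm across, 45 mm tall, loose, beyond the box. Origin at the centre of its underside.
Not all that is in view belongs to the job. What is meant by the timer is not green or purple, and is the larger of those in its own colour.

How it is judged:
By the outcome, as a careful person would: the job done as asked, in the order asked, and still so for the second after the job is handed in, with the robot touching nothing.
It also fails if it takes over 46 s, if anything falls off the work surface, if the arm or the gripper's body presses on something with over 40 N, if the wrist force passes 120 N, or if a joint passes its speed limit or range.

## Working session

There is one attempt and no reset: what is moved stays moved. The work goes in short steps, Python scripts to look and compute and a tool call to move; the robot and the scene stay as the last step left them, time stands still between calls to the robot, and variables do not carry over. Pictures are saved under pics/ and viewed, and the job is handed in when it is done.

Besides the shell and the picture viewer there is one more tool, called after "Request:" by a JSON object that holds its "method" and its "body". arm_command: Moves the arm, as the interface text tells. Its arguments: {"type":"object","properties":{"deltas":{"type":"array","items":{"type":"array"}},"grip_force":{"type":"number"}},"required":["deltas"]}

```bash
mkdir -p pics; python3 - <<'E'
from cell import env,cams
import cv2,numpy as np
for n in("scene","top"):
    c=cams.capture(n);cv2.imwrite(f"pics/{n}0.png",c["frame"][:,:,::-1]);np.savez(f"{n}0.npz",**c)
    print(n,c["mtx"].round(1).tolist(),c["cam_to_world"].round(3).tolist())
s=env.state();print(s["t"],s["position"],np.round(s["tcp_rot"],3).tolist(),s["wrist_force"],s["finger_gap"])
E
```

```text
scene [[388.0, 0.0, 321.2], [0.0, 388.0, 195.0], [0.0, 0.0, 1.0]] [[-0.201, 0.707, -0.678, 1.171], [0.98, 0.146, -0.137, 0.099], [0.002, -0.692, -0.722, 0.774], [0.0, 0.0, 0.0, 1.0]]
top [[382.2, 0.0, 322.6], [0.0, 382.2, 202.0], [0.0, 0.0, 1.0]] [[0.082, -0.976, 0.201, 0.383], [-0.997, -0.081, 0.014, -0.049], [0.003, -0.201, -0.98, 0.931], [0.0, 0.0, 0.0, 1.0]]
0.1 [ 0.16762282 -0.60165368  0.24150738] [[0.268, -0.963, -0.0], [-0.963, -0.268, 0.002], [-0.002, 0.0, -1.0]] [-1.13413985  0.05058346  0.0516154 ] 0.08514842878553841
```

View pics/scene0.png

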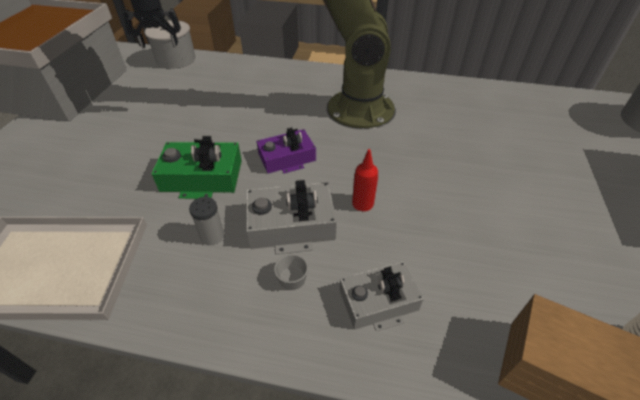

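View pics/top0.png

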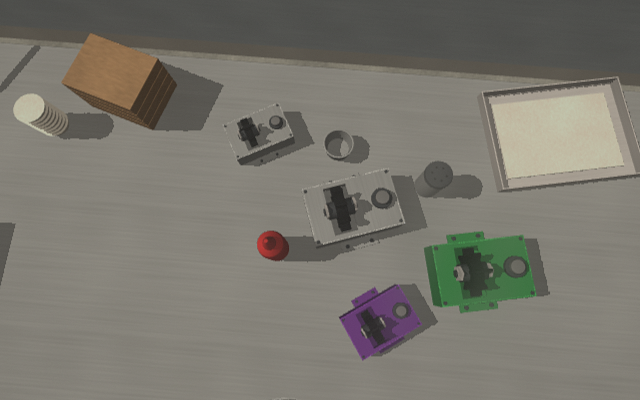

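Candidates in the top view are the large steel box (355,207), the small steel box (260,132), the green box (482,272) and the purple box (380,320). By the description it is the large steel one, so I'll check it in a close crop.

```bash
python3 - <<'E'
import cv2,numpy as np
t=cv2.imread("pics/top0.png")[160:260,290:420];s=cv2.imread("pics/scene0.png")[170:260,235:350]
a=cv2.resize(t,(780,600),interpolation=cv2.INTER_CUBIC);b=cv2.resize(s,(766,600),interpolation=cv2.INTER_CUBIC)
cv2.imwrite("pics/tc.png",a);cv2.imwrite("pics/sc.png",b)
E
```

```text
(no output)
```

View pics/tc.png

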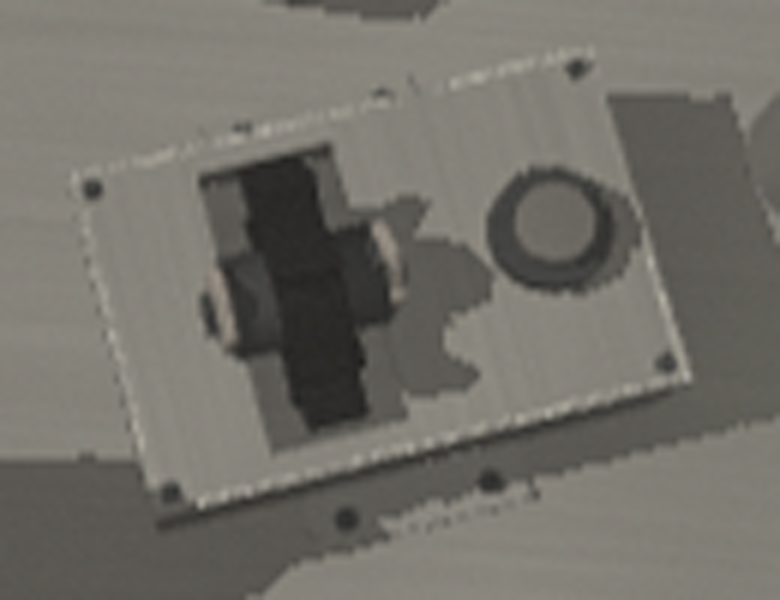

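View pics/sc.png

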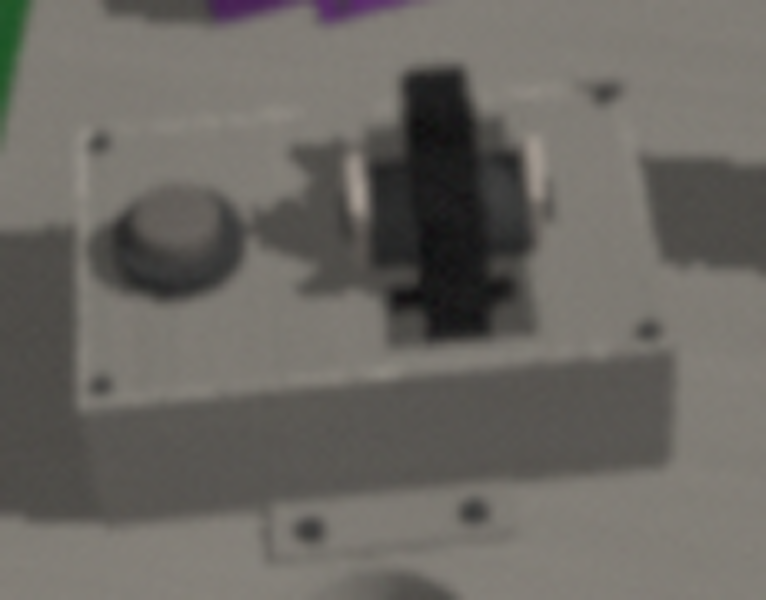

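The crops show the large steel box with lid screws at top-crop (93,188), (576,68), (668,362) and (172,491). The button is at (553,222), and the long tooth isn't among the visible upper teeth. Next I'll measure the pose from the lid screws and the button.

```bash
cat > h.py <<'E'
import numpy as np,cv2
def ray(c,u,v,z):
    T=c["cam_to_world"];d=T[:3,:3]@np.linalg.solve(c["mtx"],[u,v,1.]);o=T[:3,3]
    return (o+d*(z-o[2])/d[2])
def proj(c,P):
    T=c["cam_to_world"];p=T[:3,:3].T@(np.array(P)-T[:3,3]);q=c["mtx"]@(p/p[2]);return q[:2]
E
python3 - <<'E'
import numpy as np
from h import *
np.set_printoptions(precision=4,suppress=True)
t=np.load("top0.npz");s=np.load("scene0.npz")
def tc(x,y):return (x+.5)/6+290-.5,(y+.5)/6+160-.5
def sc(x,y):return (x+.5)/(766/115)+235-.5,(y+.5)/(600/90)+170-.5
# order: +x+y, +x-y, -x-y, -x+y
T=np.array([ray(t,*tc(*p),.07) for p in[(93,188),(576,68),(668,362),(172,491)]])
S=np.array([ray(s,*sc(*p),.07) for p in[(648,330),(100,385),(98,142),(603,92)]])
for n,A in(("top",T),("scene",S)):
    c=A.mean(0);ey=(A[0]+A[3]-A[1]-A[2]);ex=A[0]+A[1]-A[2]-A[3]
    print(n,c,np.linalg.norm(ex)/2,np.linalg.norm(ey)/2,np.degrees([np.arctan2(ex[1],ex[0]),np.arctan2(-ey[0],ey[1])]));print(A)
for z in(.08,.085,.09):print("btn",z,ray(t,*tc(553,222),z),ray(s,*sc(180,218),z))
# bottle, shaker tops
print("bottle",ray(t,268,238,.188),"shaker",ray(t,438,174,.113),"cup",ray(t,339,145,.045))
E
```

```text
top [ 0.5574 -0.1062  0.07  ] 0.12039925786340679 0.19429993341862797 [19.6158 19.2201]
[[ 0.5824  0.0056  0.07  ]
 [ 0.6459 -0.1777  0.07  ]
 [ 0.5329 -0.2183  0.07  ]
 [ 0.4685 -0.0346  0.07  ]]
scene [ 0.5564 -0.106   0.07  ] 0.1207470427770479 0.194079918696053 [18.97   19.4084]
[[ 0.5818  0.0051  0.07  ]
 [ 0.6452 -0.1778  0.07  ]
 [ 0.5321 -0.2172  0.07  ]
 [ 0.4665 -0.034   0.07  ]]
btn 0.08 [ 0.5814 -0.1705  0.08  ] [ 0.5722 -0.1707  0.08  ]
btn 0.085 [ 0.5802 -0.1698  0.085 ] [ 0.5765 -0.1688  0.085 ]
btn 0.09 [ 0.5791 -0.1691  0.09  ] [ 0.5808 -0.1669  0.09  ]
bottle [0.4554 0.0614 0.188 ] shaker [ 0.6354 -0.2877  0.113 ] cup [ 0.7097 -0.0648  0.045 ]
```

```bash
cat >> h.py <<'E'
C=np.array([.557,-.106,0]);a=np.radians(19.3)
B=np.array([[np.cos(a),-np.sin(a),0],[np.sin(a),np.cos(a),0],[0,0,1]])
def W(x,y,z):return C+B@np.array([x,y,z])
def go(x,y,z):
    from cell import env
    s=env.state();R=np.array(s["tcp_rot"]);p=np.array(s["position"])
    d=R.T@(W(x,y,z)-p)
    X=-B[:,1];yaw=np.degrees(np.arctan2(X@R[:,1],X@R[:,0]))
    b=B.T@(p-C)
    print("t",s["t"],"box",b.round(4),"delta tool",d.round(4),"turn",yaw.round(2),"F",np.round(s["wrist_force"],1),"gap",round(s["finger_gap"],4))
E
python3 -c "
from h import *
go(-.055,.03,.21)"
```

```text
t 0.1 box [-0.5313 -0.3391  0.2415] delta tool [-0.3992 -0.4513  0.0321] turn -3.73 F [-1.1  0.1  0.1] gap 0.0851
```

Request:
{"method": "arm_command", "body": {"deltas": [[[-0.03,-0.034,0],0,0],[[-0.065,-0.074,0],-1,0],[[-0.1,-0.113,0],-2,0],[[-0.135,-0.153,0],-3,0],[[-0.17,-0.192,0],-3.7,0],[[-0.205,-0.232,0],-3.7,0],[[-0.24,-0.271,0],-3.7,0],[[-0.275,-0.311,0],-3.7,0]], "grip_force": 40}}

```text
t: 1.1
position: [0.394, -0.2522, 0.2422]
tcp_rot: [[0.33, -0.944, -0.0], [-0.944, -0.33, -0.0], [0.0, 0.0, -1.0]]
wrist_force: [0.8, -0.1, 0.7]
finger_gap: 0.0
```

```bash
python3 -c "
from h import *
go(-.055,.03,.21)"
```

```text
t 1.1 box [-0.2021 -0.0841  0.2422] delta tool [-0.1142 -0.147   0.0322] turn -0.04 F [ 0.8 -0.1  0.7] gap 0.0
```

Request:
{"method": "arm_command", "body": {"deltas": [[[-0.03,-0.037,0.005],0,0],[[-0.06,-0.077,0.012],0,0],[[-0.09,-0.115,0.022],0,0],[[-0.114,-0.147,0.032],0,0],[[-0.114,-0.147,0.032],0,0]]}}

```text
t: 1.72
position: [0.4955, -0.094, 0.2094]
tcp_rot: [[0.335, -0.942, -0.001], [-0.942, -0.335, 0.002], [-0.002, 0.0, -1.0]]
wrist_force: [0.4, -0.2, 0.5]
finger_gap: -0.0001
```

```bash
python3 - <<'E'
from h import *
from cell import cams
go(-.055,.03,.17)
c=cams.capture("scene");d=cams.capture("top")
f=c["frame"][100:260,220:400,::-1];f=cv2.resize(f,None,fx=4,fy=3.7,interpolation=cv2.INTER_CUBIC)
cv2.imwrite("pics/s1.png",cv2.resize(c["frame"][100:250,200:400,::-1],(800,600),interpolation=cv2.INTER_CUBIC))
cv2.imwrite("pics/t1.png",cv2.resize(d["frame"][120:270,250:450,::-1],(800,600),interpolation=cv2.INTER_CUBIC))
from cell import env
p=env.state()["position"]
for k in(.011,.024):
  q=p-np.array([0,0,k]);print(k,(proj(c,q)-[200,100])*4,(proj(d,q)-[250,120])*4)
E
```

```text
t 1.725 box [-0.0541  0.0316  0.2094] delta tool [0.0017 0.001  0.0394] turn 0.3 F [ 0.4 -0.2  0.5] gap -0.0001
0.011 [385.74026323 192.32990397] [405.05998283 416.75983705]
0.024 [386.71886042 209.60325572] [403.04661049 420.56920237]
```

View pics/s1.png

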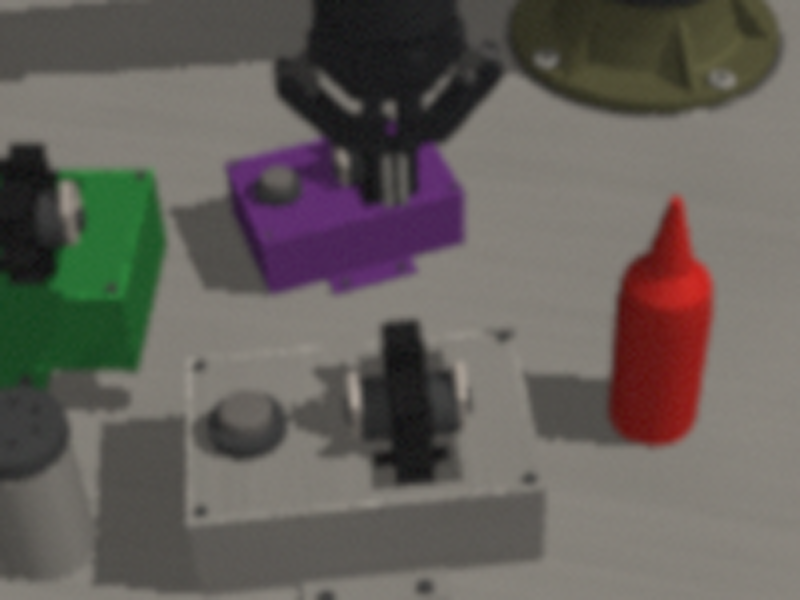

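View pics/t1.png

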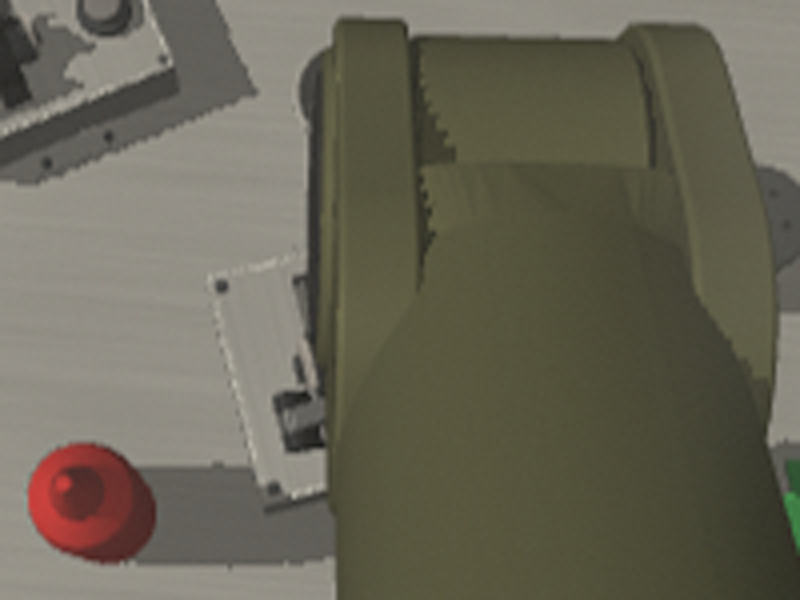

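The tip line matches the 11 mm tip offset, and the measured gripper width is right. I'm lowering the tip on the -x side of the upright tooth.

Request:
{"method": "arm_command", "body": {"deltas": [[[0.0017,-0.016,0.01],0.3,0],[[0.0017,-0.031,0.03],0.3,0],[[0.0017,-0.031,0.055],0.3,0],[[0.0017,-0.031,0.0745],0.3,0],[[0.0017,-0.031,0.0745],0.3,0]]}}

```text
t: 2.45
position: [0.5239, -0.0897, 0.1342]
tcp_rot: [[0.324, -0.946, -0.003], [-0.946, -0.324, 0.0], [-0.001, 0.003, -1.0]]
wrist_force: [-0.1, -0.3, 1.2]
finger_gap: -0.0001
```

```bash
python3 - <<'E'
from h import *
from cell import cams
go(-.022,.03,.135)
c=cams.capture("scene")
cv2.imwrite("pics/s2.png",cv2.resize(c["frame"][130:250,220:380,::-1],(800,600),interpolation=cv2.INTER_CUBIC))
E
```

```text
t 2.45 box [-0.0258  0.0263  0.1342] delta tool [-0.0037 -0.0038 -0.0008] turn -0.42 F [-0.1 -0.3  1.2] gap -0.0001
```

View pics/s2.png

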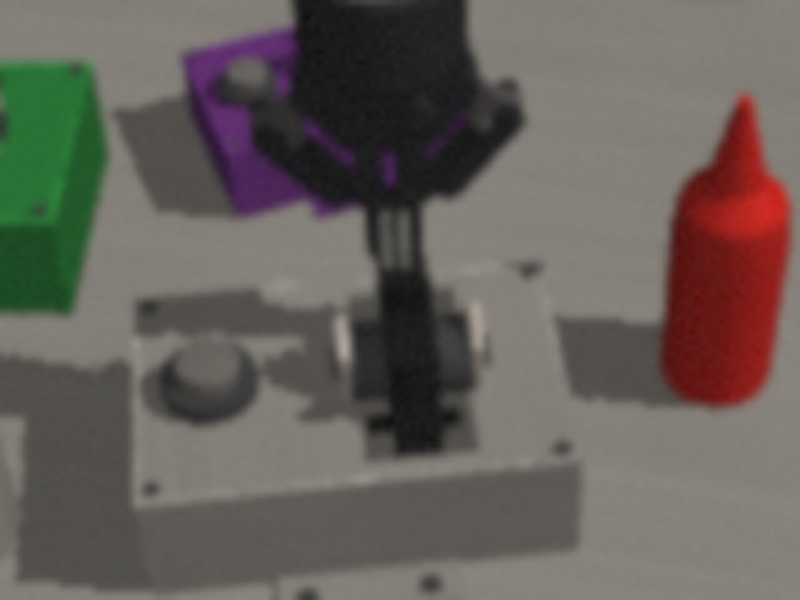

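The tip stands behind the upright tooth, and the finger centre (394) is about 4 mm to -y of the tooth (405). The black bar at (410,420), seen down through the slot, suggests the long tooth is straight down, 4 clicks away. First flick:

Request:
{"method": "arm_command", "body": {"deltas": [[[-0.004,-0.008,0],0,0],[[-0.004,-0.016,0],0,0],[[-0.004,-0.024,0],0,0],[[-0.004,-0.032,0],0,0],[[-0.004,-0.04,0],0,0],[[-0.004,-0.046,0],0,0],[[-0.004,-0.046,0],0,0]]}}

```text
t: 3.38
position: [0.5674, -0.0697, 0.1358]
tcp_rot: [[0.326, -0.945, 0.001], [-0.945, -0.326, 0.0], [-0.0, -0.001, -1.0]]
wrist_force: [0.2, 0.2, 0.3]
finger_gap: 0.0001
```

```bash
cat > look.py <<'E'
import sys
from h import *
from cell import cams
go(-.024,.03,.135)
c=cams.capture("scene")
cv2.imwrite(f"pics/{sys.argv[1]}.png",cv2.resize(c["frame"][130:250,220:380,::-1],(800,600),interpolation=cv2.INTER_CUBIC))
E
python3 look.py s3
```

```text
t 3.375 box [0.0218 0.0308 0.1358] delta tool [0.001  0.0458 0.0008] turn -0.3 F [0.2 0.2 0.3] gap 0.0001
```

View pics/s3.png

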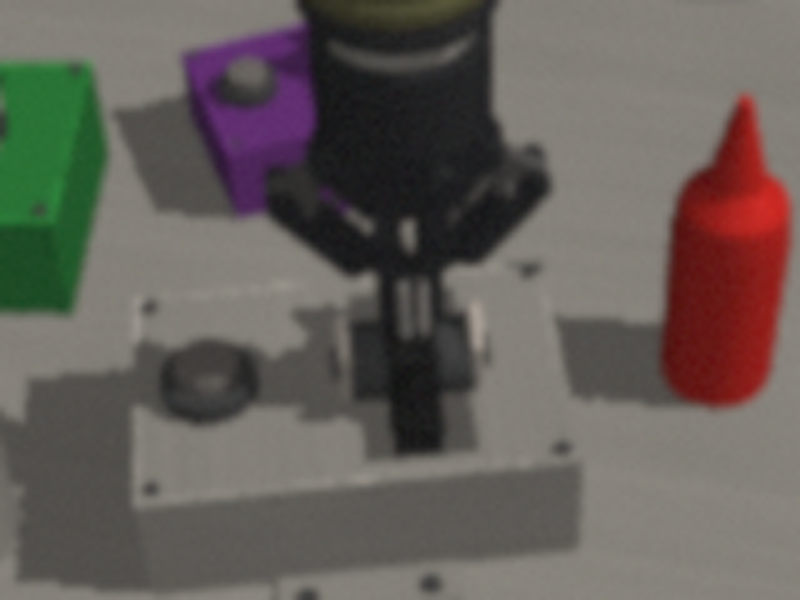

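The wheel clicked: the bar is no longer seen under the slot. Lifting, going back and lowering again.

Request:
{"method": "arm_command", "body": {"deltas": [[[0,-0.002,0],0,0],[[0,-0.002,-0.015],0,0],[[0,-0.002,-0.03],0,0],[[0,0.02,-0.03],0,0],[[0,0.047,-0.03],0,0],[[0,0.047,-0.03],0,0]]}}

```text
t: 4.18
position: [0.521, -0.0865, 0.1671]
tcp_rot: [[0.324, -0.946, 0.0], [-0.946, -0.324, -0.001], [0.001, 0.0, -1.0]]
wrist_force: [0.2, 0.2, -0.4]
finger_gap: -0.0001
```

```bash
python3 look.py s4
```

```text
t 4.175 box [-0.0276  0.0303  0.1671] delta tool [ 0.0002 -0.0036  0.0321] turn -0.42 F [ 0.2  0.2 -0.4] gap -0.0001
```

View pics/s4.png

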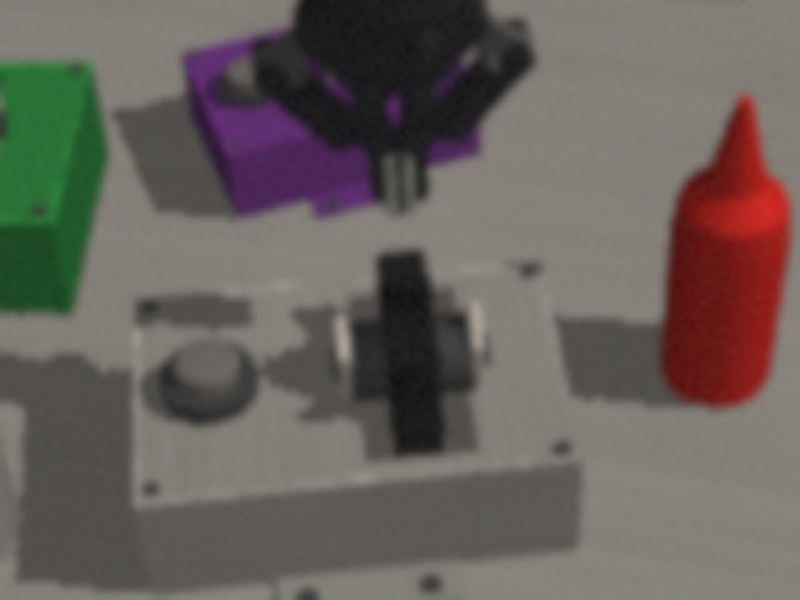

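The wheel sits one click further with a tooth upright at (403,260). Second flick:

Request:
{"method": "arm_command", "body": {"deltas": [[[0,-0.003,0.018],0,0],[[0,-0.003,0.032],0,0],[[0,-0.012,0.032],0,0],[[0,-0.021,0.032],0,0],[[0,-0.03,0.032],0,0],[[0,-0.039,0.032],0,0],[[0,-0.049,0.032],0,0],[[0,-0.049,0.032],0,0]]}}

```text
t: 5.22
position: [0.5699, -0.0688, 0.1341]
tcp_rot: [[0.326, -0.945, 0.002], [-0.945, -0.326, 0.001], [0.0, -0.002, -1.0]]
wrist_force: [-0.7, 0.3, 0.1]
finger_gap: -0.0001
```

Request:
{"method": "arm_command", "body": {"deltas": [[[0,-0.001,0],0,0],[[0,-0.002,-0.015],0,0],[[0,-0.002,-0.03],0,0],[[0,0.02,-0.03],0,0],[[0,0.047,-0.03],0,0],[[0,0.047,-0.03],0,0]]}}

```text
t: 5.98
position: [0.5228, -0.0859, 0.1651]
tcp_rot: [[0.324, -0.946, 0.0], [-0.946, -0.324, -0.001], [0.001, 0.0, -1.0]]
wrist_force: [1.2, -0.1, -0.7]
finger_gap: -0.0001
```

```bash
python3 look.py s5
```

```text
t 5.975 box [-0.0256  0.0302  0.1651] delta tool [ 0.0002 -0.0016  0.0301] turn -0.42 F [ 1.2 -0.1 -0.7] gap -0.0001
```

View pics/s5.png

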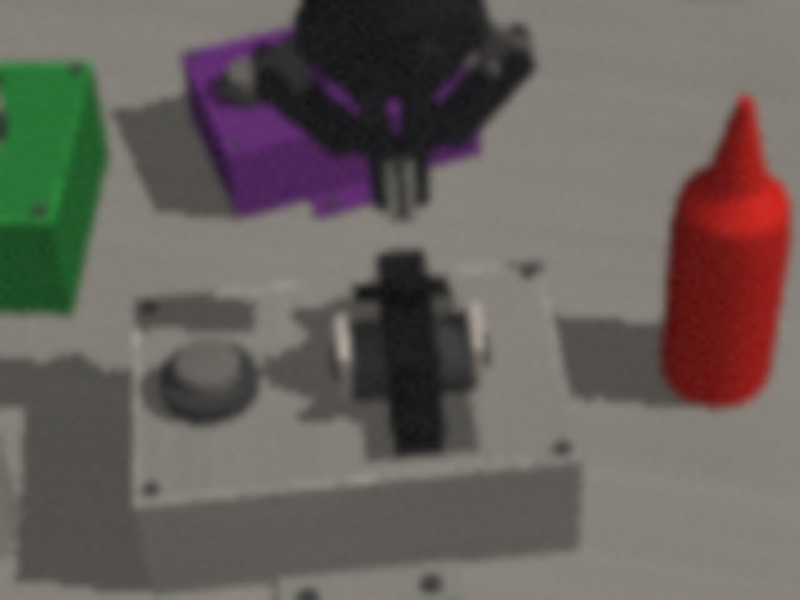

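The crossbar now shows at (400,290), on the -x side at about 90°, so two more clicks are needed. Third flick:

Request:
{"method": "arm_command", "body": {"deltas": [[[0,-0.003,0.016],0,0],[[0,-0.003,0.031],0,0],[[0,-0.012,0.031],0,0],[[0,-0.021,0.031],0,0],[[0,-0.03,0.031],0,0],[[0,-0.039,0.031],0,0],[[0,-0.048,0.031],0,0],[[0,-0.048,0.031],0,0]]}}

```text
t: 7.02
position: [0.5707, -0.0686, 0.1331]
tcp_rot: [[0.326, -0.945, 0.002], [-0.945, -0.326, 0.0], [0.0, -0.002, -1.0]]
wrist_force: [0.1, -0.7, 0.7]
finger_gap: -0.0
```

Request:
{"method": "arm_command", "body": {"deltas": [[[0,-0.001,0],0,0],[[0,-0.002,-0.015],0,0],[[0,-0.002,-0.03],0,0],[[0,0.02,-0.03],0,0],[[0,0.047,-0.03],0,0],[[0,0.047,-0.03],0,0]]}}

```text
t: 7.78
position: [0.5238, -0.0856, 0.1641]
tcp_rot: [[0.324, -0.946, 0.0], [-0.946, -0.324, -0.001], [0.001, 0.0, -1.0]]
wrist_force: [0.4, -0.2, -0.3]
finger_gap: -0.0002
```

```bash
python3 look.py s6
```

```text
t 7.775 box [-0.0246  0.0302  0.1641] delta tool [ 0.0002 -0.0006  0.0291] turn -0.42 F [ 0.4 -0.2 -0.3] gap -0.0002
```

View pics/s6.png

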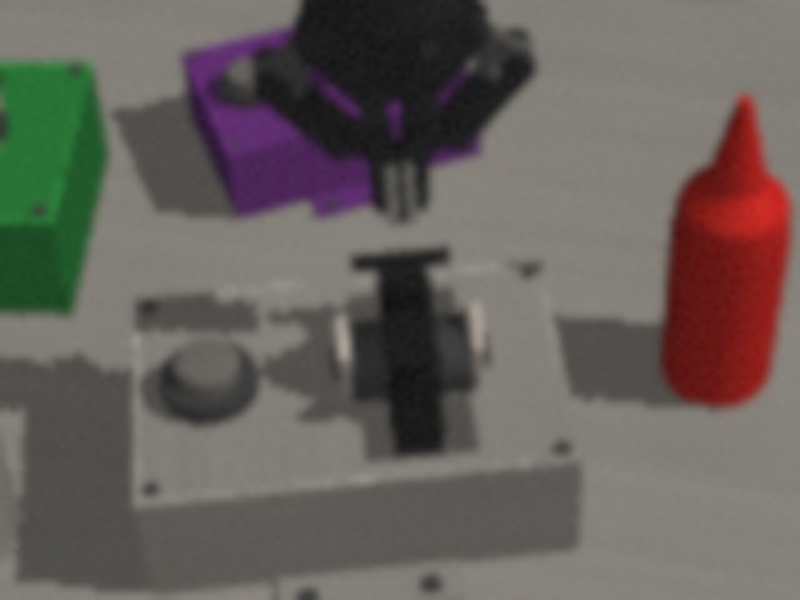

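```bash
python3 - <<'E'
from h import *
s=np.load("scene0.npz")
for d in(-90,-45,0):
  r=np.radians(d)
  for y in(-.024,.024):print(d,y,(proj(s,W(.052*np.sin(r),.03+y,.08+.052*np.cos(r)))-[220,130])*5)
E
```

```text
-90 -0.024 [348.68730436 282.85531547]
-90 0.024 [442.97633733 274.00582351]
-45 -0.024 [346.88055613 251.31354818]
-45 0.024 [444.85163141 242.27007717]
0 -0.024 [351.16397842 282.03392047]
0 0.024 [452.99840618 272.47918305]
```

The bar at (400,257) matches the -45° projection (about 247 for the outer edge, against about 277 for 0 and -90°), so one more click is needed. Fourth flick, then up. I'll look before going anywhere else.

Request:
{"method": "arm_command", "body": {"deltas": [[[0,-0.003,0.015],0,0],[[0,-0.003,0.029],0,0],[[0,-0.012,0.029],0,0],[[0,-0.021,0.029],0,0],[[0,-0.03,0.029],0,0],[[0,-0.039,0.029],0,0],[[0,-0.046,0.029],0,0],[[0,-0.046,0.029],0,0]]}}

```text
t: 8.82
position: [0.5695, -0.069, 0.1341]
tcp_rot: [[0.326, -0.945, 0.001], [-0.945, -0.326, 0.0], [0.0, -0.001, -1.0]]
wrist_force: [-0.4, -0.4, 0.8]
finger_gap: -0.0001
```

Request:
{"method": "arm_command", "body": {"deltas": [[[0,-0.001,0],0,0],[[0,-0.001,-0.015],0,0],[[0,-0.001,-0.035],0,0],[[0,-0.001,-0.055],0,0],[[0,0.03,-0.06],0,0],[[0,0.06,-0.06],0,0],[[0,0.06,-0.06],0,0]]}}

```text
t: 9.7
position: [0.5102, -0.0902, 0.1951]
tcp_rot: [[0.323, -0.946, -0.0], [-0.946, -0.323, -0.001], [0.001, 0.0, -1.0]]
wrist_force: [0.4, 0.1, 0.1]
finger_gap: -0.0
```

```bash
python3 look.py s7
```

```text
t 9.7 box [-0.039   0.0304  0.1951] delta tool [ 0.0002 -0.015   0.0601] turn -0.44 F [0.4 0.1 0.1] gap -0.0
```

View pics/s7.png

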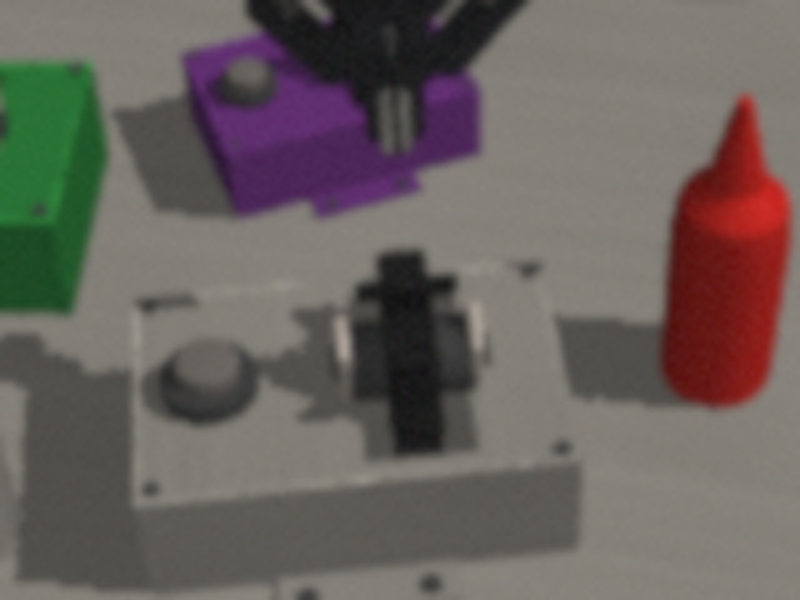

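The bar is at rows 283-290, and its right end is now at 457, against 447 at -90°. I'll confirm against the projections in a zoom, and work out the button move.

```bash
python3 - <<'E'
from h import *
a=cv2.imread("pics/s5.png")[220:340,320:500];b=cv2.imread("pics/s7.png")[220:340,320:500]
cv2.imwrite("pics/cmp.png",cv2.resize(np.vstack([a,b]),None,fx=2.4,fy=2.4))
go(0,-.068,.13)
E
```

```text
t 9.75 box [-0.0374  0.0305  0.195 ] delta tool [ 0.0982 -0.038   0.0652] turn -0.39 F [ 0.6 -0.2  0.1] gap -0.0003
```

View pics/cmp.png

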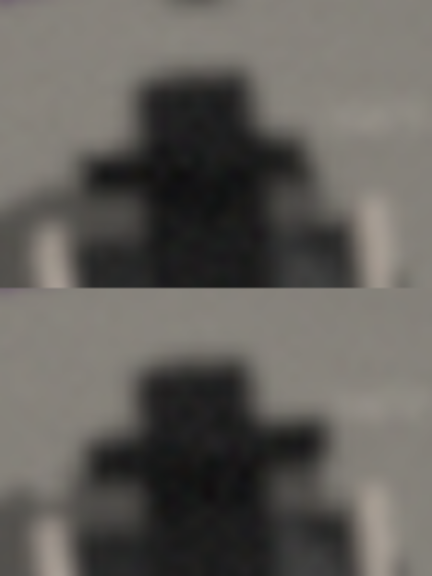

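Lower image (now): the bar is wider and nearer than in the -90° view, matching the 0° projection (long tooth up). Moving over the button.

Request:
{"method": "arm_command", "body": {"deltas": [[[0.025,-0.01,0],0,0],[[0.06,-0.024,0],0,0],[[0.098,-0.038,0],-0.4,0],[[0.098,-0.038,0.04],-0.4,0],[[0.098,-0.038,0.08],-0.4,0],[[0.098,-0.038,0.08],-0.4,0]]}}

```text
t: 10.5
position: [0.5786, -0.1687, 0.1114]
tcp_rot: [[0.332, -0.943, -0.005], [-0.943, -0.332, 0.002], [-0.003, 0.004, -1.0]]
wrist_force: [0.8, -0.4, 0.1]
finger_gap: 0.0001
```

```bash
python3 look.py s8; python3 - <<'E'
from h import *
from cell import cams
go(0,-.068,.093)
d=cams.capture("top")
cv2.imwrite("pics/t8.png",cv2.resize(d["frame"][120:270,250:450,::-1],(800,600),interpolation=cv2.INTER_CUBIC))
E
```

```text
t 10.5 box [-0.0003 -0.0663  0.1114] delta tool [-0.0964  0.0236 -0.0232] turn 0.1 F [ 0.8 -0.4  0.1] gap 0.0001
t 10.55 box [ 0.0009 -0.0668  0.1135] delta tool [0.0012 0.0009 0.0205] turn 0.11 F [ 0.9 -0.1  0.5] gap 0.0001
```

View pics/s8.png

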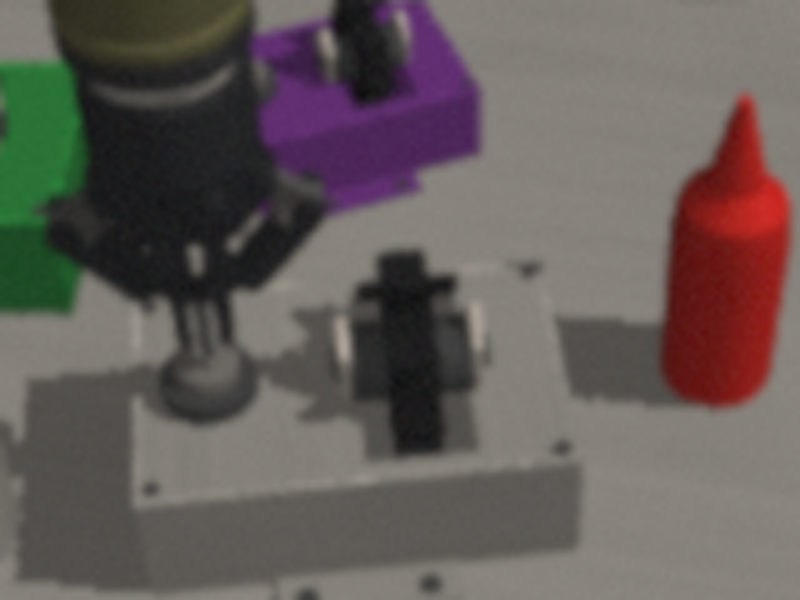

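View pics/t8.png

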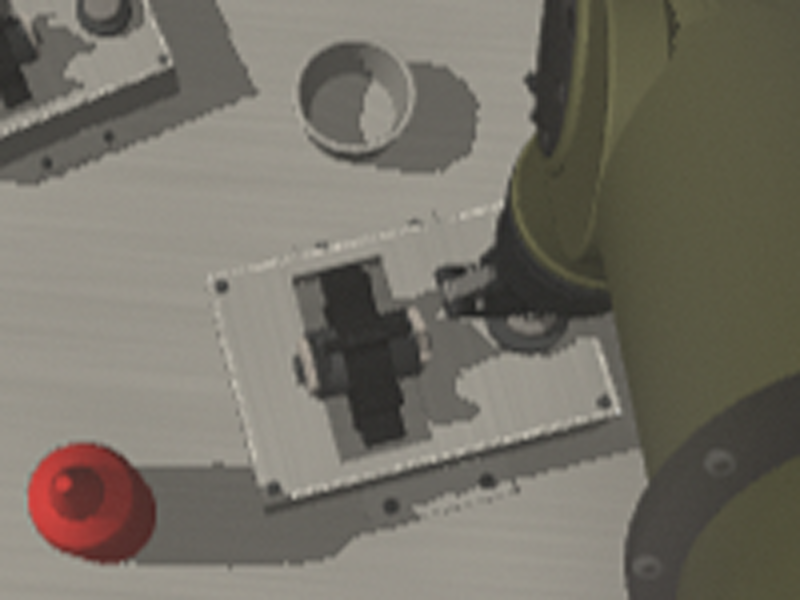

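The top view shows the crossbar at (363,335), across the middle of the wheel between the cheeks, so the long tooth is straight up. Now pressing, watching the force.

Request:
{"method": "arm_command", "body": {"deltas": [[[0.001,0.001,0.008],0,0],[[0.001,0.001,0.012],0,0],[[0.001,0.001,0.015],0,0],[[0.001,0.001,0.018],0,0],[[0.001,0.001,0.018],0,0]]}}

```text
t: 11.22
position: [0.5795, -0.171, 0.0971]
tcp_rot: [[0.331, -0.943, 0.002], [-0.943, -0.331, -0.001], [0.001, -0.001, -1.0]]
wrist_force: [-2.4, -0.4, 10.4]
finger_gap: 0.0001
```

Request:
{"method": "arm_command", "body": {"deltas": [[[0,0,0.001],0,0],[[0,0,0.002],0,0],[[0,0,0.002],0,0]]}}

```text
t: 11.6
position: [0.5796, -0.1709, 0.0968]
tcp_rot: [[0.331, -0.943, 0.003], [-0.943, -0.331, -0.002], [0.002, -0.002, -1.0]]
wrist_force: [-7.3, 0.4, 23.9]
finger_gap: -0.0
```

```bash
python3 look.py s9
```

```text
t 11.6 box [-0.0001 -0.0688  0.0968] delta tool [-0.0987  0.0237 -0.0385] turn 0.05 F [-7.3  0.4 23.9] gap -0.0
```

View pics/s9.png

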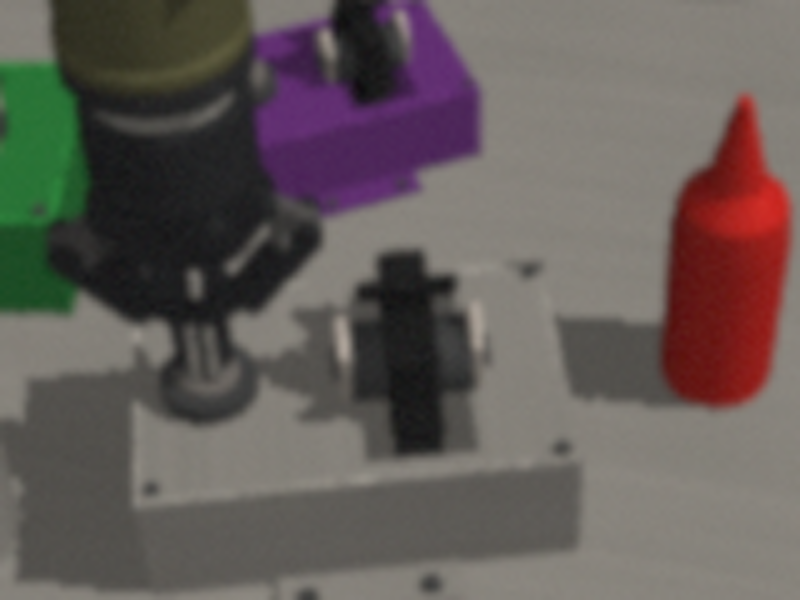

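The force rose to 24 N with only 0.3 mm of travel, and the cap is sunk at (205,370), so the button is on its stop. Releasing and moving away.

Request:
{"method": "arm_command", "body": {"deltas": [[[0,0,-0.006],0,0],[[0,0,-0.015],0,0],[[0,0,-0.035],0,0],[[0,0,-0.065],0,0],[[0,0,-0.1],0,0],[[0,0.04,-0.13],0,0],[[0,0.09,-0.14],0,0],[[0,0.14,-0.14],0,0]]}}

```text
t: 12.65
position: [0.4458, -0.2173, 0.2345]
tcp_rot: [[0.332, -0.943, 0.001], [-0.943, -0.332, -0.0], [0.001, -0.001, -1.0]]
wrist_force: [-0.5, -0.9, -0.1]
finger_gap: 0.0
```

Request:
{"method": "arm_command", "body": {"deltas": [[[0.03,0.03,0],0,0],[[0.06,0.06,0],0,0],[[0.09,0.09,0],0,0],[[0.09,0.09,0],0,0]]}}

```text
t: 13.15
position: [0.3895, -0.3348, 0.2333]
tcp_rot: [[0.326, -0.945, -0.002], [-0.945, -0.326, -0.0], [-0.0, 0.002, -1.0]]
wrist_force: [-0.3, 0.5, -0.8]
finger_gap: 0.0001
```

```bash
python3 - <<'E'
from h import *
from cell import cams
go(0,0,.2)
c=cams.capture("scene");d=cams.capture("top")
cv2.imwrite("pics/s10.png",c["frame"][:,:,::-1])
cv2.imwrite("pics/t10.png",cv2.resize(d["frame"][120:270,250:450,::-1],(800,600),interpolation=cv2.INTER_CUBIC))
cv2.imwrite("pics/s10c.png",cv2.resize(c["frame"][130:250,220:380,::-1],(800,600),interpolation=cv2.INTER_CUBIC))
E
```

```text
t 13.15 box [-0.2337 -0.1606  0.2333] delta tool [-0.1617 -0.233   0.033 ] turn -0.27 F [-0.3  0.5 -0.8] gap 0.0001
```

View pics/s10.png

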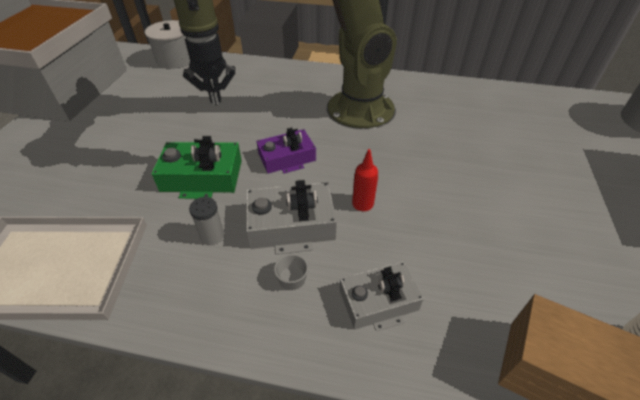

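View pics/t10.png

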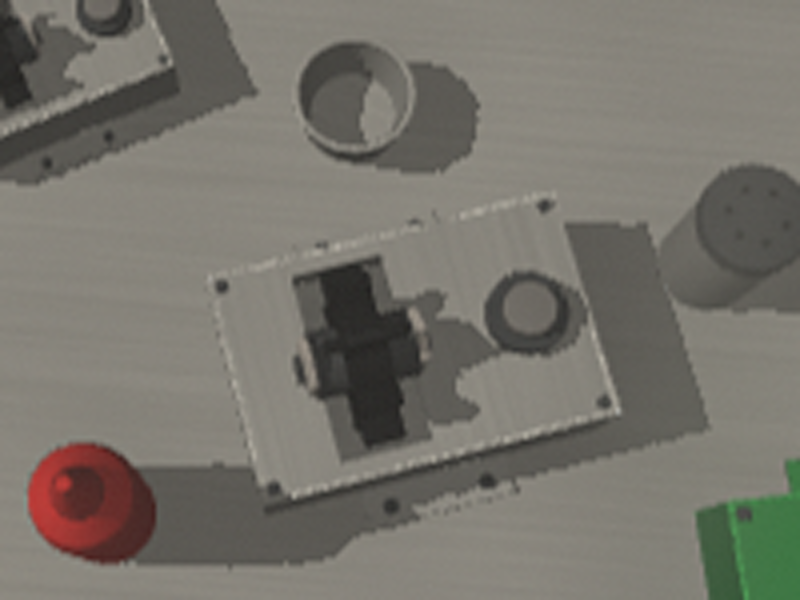

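View pics/s10c.png

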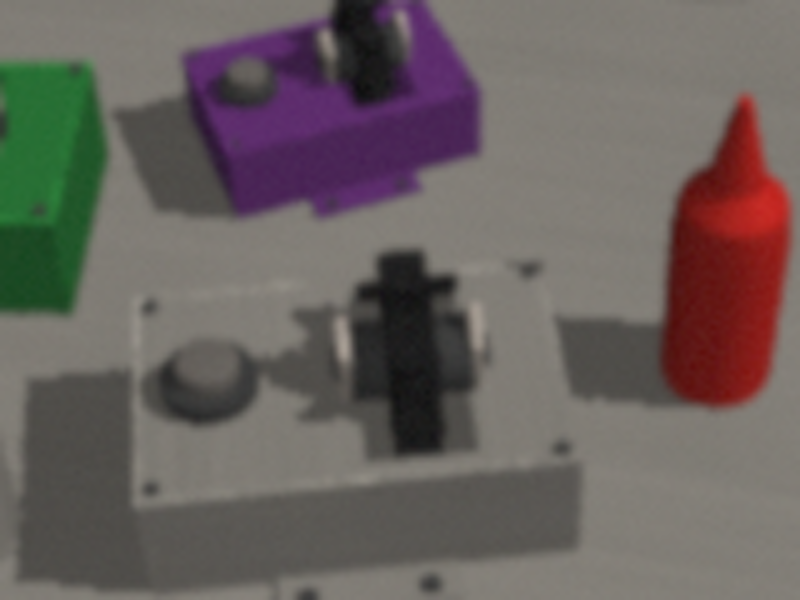

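The button is up again, at (208,365) in the scene crop. The bar lies across the middle of the wheel between the cheeks, at (365,335) in the top crop. The bottle, shaker and cup are where they were, and the arm is clear.

```bash
python3 -c "
from cell import env
print(env.hand_in())"
```

```text
the job is handed in; nothing more can be done
None
```

I set the wheel on the large steel timer box and pressed start, then handed the job in at about 13 s on the robot's clock. The long tooth started straight down, so I flicked the wheel four single clicks over the top with the shut fingertips. I looked after each click, and the crossbar showed at -90°, then -45°, then straight up.

- **Wheel:** before the press, the long tooth was straight up in both camera views. The crossbar lay across the middle of the wheel between the cheeks, and it looked the same after the press.
- **Button:** I pressed it onto its stop. The force rose from 10 N to 24 N with only 0.3 mm more travel. In the last pictures the cap is back up.
- **Surroundings:** the bottle, shaker and cup stand where they were. The hand is clear, with the wrist force near zero.
- **Disagreement:** the tool position readings wandered by 2–4 mm. On the first lowering the finger really was about 4 mm off to -y, and I corrected it before pushing. No check failed.

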